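# Open the latched hood of the tag engraver

### The arm

A 6-joint arm with a two-finger parallel gripper is mounted at the origin on a cart in front of the work surface, level with it; the furniture and walls round the work are solid. World frame = base frame: x ahead of the robot, y to its left, z up, the work surface at z = 0. Lengths are in m, angles in rad, forces in N, time in s.
With the tool pointing down it reaches from about 0.3 to 0.875 m from the base axis. Payload 6.4 kg.
Tool frame: the origin (TCP) lies at the very end of the fingers, on their centre line; the grasp point (between the pads) lies 19 mm behind it; z points along the fingers, y is the line along which they close (so a half turn about z gives the same grasp; the last joint's range is limited). The gripper opens to 85 mm and grips with 20 to 120 N. Pads are 22 mm wide; open, the fingers measure 114 mm over their backs; the gripper's body (76 mm by 85 mm) begins 54 mm behind the grasp point. The pads swing forward as they close: fully open they stand 13 mm farther back than shut.
Start: joints at [1.132, 0.181, 1.607, -0, 1.354, -0.206], TCP at [0.133, 0.56, 0.231] pointing down, gripper open.
Joint ranges: [-2.99, 2.99], [-0.89, 2.07], [0.3, 2.58], [-1.14, 4.28], [0, 2.63], [-3.12, 3.12]. Speed limits (rad/s): [2.57, 2.57, 3.01, 3.14, 3.14, 3.14].

### API

Orientations are given as a unit quaternion [w, x, y, z].
In Python, from bench import ctrl gives the robot as it stands.
- The arm moves only by the tool jog_arm, never from a script. Its argument "series" is a list that holds one entry, the list of rows, each a list of 7 numbers: the shift along the tool's x, y, z in mm, then the turn, a rotation vector about the tool's x, y, z in rad, then the finger opening in mm, from 0 to 85.4. In form: [[[tx, ty, tz, rx, ry, rz, gripper], ...]]. A call has exactly 10 rows; each row shifts and turns the commanded pose from where the row before left it, along the tool's axes as they then stand; what a row does not reach is not made up. A row lasts 1/10 s, in which the tool goes at most 50 mm and 8.59 degrees, less where a joint would pass 70% of its speed; a pose out of reach is approached as far as the arm can. A call with a gripper value outside its range is refused whole. The fingers move at their own pace and stop on an object; the grip force is fixed at half the most. Time passes only in rows, so rows that do not move let the fingers close, or fill a call up. It gives the time, the measured TCP pose, the force, the opening and the grip force at its end, in the units of the state.
- ctrl.get_obs(): the state, without advancing time (a new reading comes with each control period).
- ctrl.camera(name): name is "scene" or "top" or "wrist"; returns a dict with "frame" (384x512x3 uint8, blue, green, red), "z_map" (384x512 float32, m along the optical axis (not along the pixel's ray), 0 where there is no reading), "fx", "fy", "cx", "cy" (pixels), "k1" (the pictures are not rectified: a ray, as slopes to the right and down, at radius r is drawn at 1 + k1 r^2 times it, then the intrinsics apply), "xyz" and "rotation" of the camera in the world. Camera axes: x right, y down, z forward; pixel columns grow to the right and rows downward; lengths in m; the calibration is good to about 2 mm. A picture is of the moment at which its call begins.
- ctrl.hand_in(): hands the job in; it is judged then, once.
The state is a dict: "time_s": time; "q": joint angles; "dq": joint speeds; "joint_efforts": joint torques, N m; "eef_pos": TCP position; "eef_rot": TCP orientation; "wrist_force": force on the tool from outside, world axes, zero at the start; "torque": the same for the moment, N m; "opening": opening from 0.0 (shut) to 1.0 (fully open); "grasp_force": force on a finger pad.
Only numpy, scipy, OpenCV 4.12 (cv2) and the standard library are available. Lean on these libraries where they do the work, as an engineer would, in place of code of your own. Each camera call takes 0.05 s, during which the arm holds its last target. There are 200 camera calls.

### The job

Open the hood of the small tag engraver with fingertips alone: press its two orange release keys down together, one fingertip on each, and keep both down until the hood has sprung well ajar. Then let go of the keys and push the hood back by its front edge until it stands upright and stays open by itself. Grip nothing, do not force the hood, and leave the machine and the small things round it where they are.

Things in the scene. Friction and masses are not known exactly. Their poses are not given: they have to be found in the camera images.
- engraving_machine: white desktop tag engraver, 220 mm deep (x) by 230 mm wide (y), standing loose on rubber feet, 3.5 kg. Origin on the table under its middle; its x points from its front (the side with the keys, towards the robot) to its rear, y to its left, z up. Front face at x = -115 mm, rear face at +105 mm; the front deck (x = -115 to -51 mm) and the rear housing have their tops 75 mm above the table
- left_key_top (a point): middle of the top face of the left (+y) orange release key, with the key up: 84 mm above the table, 91 mm in front of the machine's origin and 32 mm to its left. The key cap is 30 x 30 mm. The two key centres are 64 mm apart. The point moves with the key; its x and y stay those of the machine while the key is up
- right_key_top (a point): the same for the right (-y) release key, 32 mm to the right of the machine's middle line
- left_key (a joint): left key, a rocker hinged behind its cap: 0 up, 0.28 rad fully down, when the cap's middle has sunk 9 mm. It yields from 2 N, is fully down at about 6 N on the middle of the cap, and springs up when let go. Its steel hook, whose top stands 89 mm above the table 10 mm behind the cap, holds the hood shut, even alone; beyond 0.19 rad it is clear of the hood
- right_key (a joint): right key, likewise
- hood (a joint): angle of the hood: 0 shut (lying level on the machine), 1.57 upright, 1.75 rad at its rear stop. With both keys down a spring raises it by itself, slowly (about 1.5 s), to about 0.7 to 0.9 rad, where it stays ajar; from there it must be pushed, with about 1 to 3 N at its front edge, and its stiff hinge holds it wherever it is left
- hood_lip (a point): tip of the black finger lip (34 mm wide, 4 mm thick, 8 mm deep) in the middle of the hood's front edge. Shut: 82 mm above the table, 60 mm in front of the machine's origin; it swings on a radius of 120 mm about the hinge. The hood is a black frame 210 mm wide, 10 mm thick, with an amber window; two steel tongues 12 mm wide stand out of its front edge 32 mm either side of the lip
- hood_hinge (a point): middle of the hood's hinge line, which runs along the machine's y: 60 mm behind the machine's origin, 79 mm above the table
- ring_jar: small glass jar with a cork, 44 mm across and 63 mm high, beside the machine on its right; origin at the middle of its underside. Bystander, loose
- bracelet: brown leather bracelet with a red plate, 65 x 62 x 15 mm, beside the machine on its left; origin at the middle of its underside. Bystander, loose
- parts_dish: round dish with tags, 76 mm across and 15 mm high, in front of the machine to the left; origin at the middle of its underside. Bystander, loose
- loupe: folding loupe, 32 mm across and 13 mm high, in front of the machine to the right; origin at the middle of its underside. Bystander, loose

How it is judged:
By the outcome, as a careful person would: the job done as asked, in the order asked, and still so for the second after the job is handed in, with the robot touching nothing.
It also fails if it takes over 51 s, if anything falls off the work surface, if the arm or the gripper's body presses on something with over 40 N, if the wrist force passes 120 N, or if a joint passes its speed limit or range.

## Working session

There is one attempt and no reset: what is moved stays moved. The work goes in short steps, Python scripts to look and compute and a tool call to move; the robot and the scene stay as the last step left them, time stands still between calls to the robot, and variables do not carry over. Pictures are saved under pics/ and viewed, at most 10 in all, crops included, and the job is handed in when it is done.

Besides the shell and the picture viewer there is one more tool, called after "Request:" as name(argument=value, ...) on one line, values as JSON. jog_arm: Moves the arm, as the interface text tells. Its arguments: {"type":"object","properties":{"series":{"type":"array"}},"required":["series"]}

```bash
mkdir -p pics
cat > h.py <<'E'
import numpy as np, cv2, pickle
from bench import ctrl
from scipy.spatial.transform import Rotation as R
def snap(n,f):
    c=ctrl.camera(n); cv2.imwrite(f'pics/{f}.png',c['frame']); pickle.dump(c,open(f'{f}.pkl','wb')); return c
def ray(c,u,v):
    K=np.array([[c['fx'],0,c['cx']],[0,c['fy'],c['cy']],[0,0,1.]])
    p=cv2.undistortPoints(np.array([[[u,v]]],float),K,np.array([c['k1'],0,0,0.]))[0,0]
    return np.array([p[0],p[1],1.])
def rot(c):
    r=np.array(c['rotation'],float)
    return r if r.shape==(3,3) else R.from_quat(np.r_[r[1:],r[0]]).as_matrix()
def pt(c,u,v,z=None):
    d=ray(c,u,v); w=rot(c)@d; o=np.array(c['xyz'])
    if z is None: s=np.median(c['z_map'][int(v)-1:int(v)+2,int(u)-1:int(u)+2])
    else: s=(z-o[2])/w[2]
    return o+s*w
E
python3 - <<'E'
from h import *
a=snap('top','top0'); b=snap('scene','sc0')
cv2.imwrite('pics/both0.png',cv2.resize(np.vstack([a['frame'],b['frame']]),None,fx=.78,fy=.78))
for c in(a,b): print(c['xyz'],c['rotation'],c['fx'],c['k1'])
o=ctrl.get_obs(); print({k:o[k] for k in('time_s','eef_pos','eef_rot','opening','wrist_force')})
E
```

```text
[0.40264392 0.23147956 1.08433343] [ 0.04651921 -0.70250915  0.70827116 -0.05166061] 415.2702209137994 -0.14152141171057864
[-0.0505004  -0.08146605  0.61789524] [-0.37623753  0.77018308 -0.46320996  0.22516633] 354.8834200955358 0.023574999508987015
{'time_s': 0.1, 'eef_pos': array([0.13240603, 0.5590446 , 0.23049012]), 'eef_rot': array([-2.41791373e-04,  1.16128011e-01,  9.93233955e-01, -7.32496772e-04]), 'opening': 0.9966440473105438, 'wrist_force': array([ 0.73102107,  0.06503726, -0.32605994])}
```

View pics/both0.png

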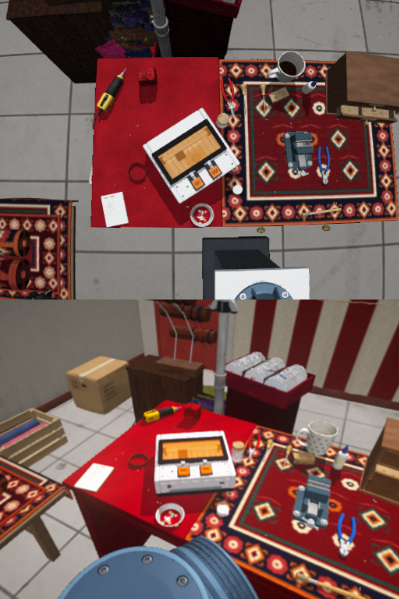

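Overview: machine at about (188,155) in the scaled top view, yawed. I'll enlarge the top view around it.

Run:
```python
from h import *
c=pickle.load(open('top0.pkl','rb'))
cv2.imwrite('pics/crop0.png',cv2.resize(c['frame'][125:300,175:325],None,fx=4,fy=4,interpolation=cv2.INTER_CUBIC)[:600])
o=ctrl.get_obs()
print(rot(c))
print(pt(c,256,192),c['z_map'][192,256])
```

```text
[[-0.0086337  -0.99032752  0.13848054]
 [-0.99994037  0.00762414 -0.0078191 ]
 [ 0.00668768 -0.13853979 -0.99033429]]
[0.54101307 0.20609613 0.08046463] 1.0126096
```

View pics/crop0.png

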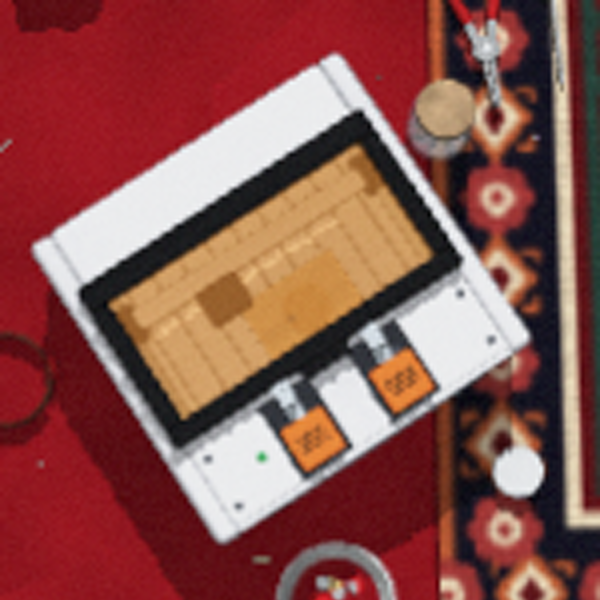

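The crop shows the left key centre at (314,439) and the right at (401,380). The top corners are at FL (222,542), FR (527,338), RR (340,57) and RL (37,245).

Run:
```python
from h import *
c=pickle.load(open('top0.pkl','rb'))
f=lambda U,V,z:pt(c,175+(U+.5)/4-.5,125+(V+.5)/4-.5,z)[:2]
L=f(314,439,.084);Rk=f(401,380,.084)
P=[L,Rk]+[f(*p,.075) for p in[(222,542),(527,338),(340,57),(37,245)]]
M=[(-.091,.032),(-.091,-.032),(-.115,.115),(-.115,-.115),(.105,-.115),(.105,.115)]
P=np.array(P);M=np.array(M)
print(P,np.linalg.norm(L-Rk),[np.linalg.norm(P[2+i]-P[2+(i+1)%4]) for i in range(4)])
a=M-M.mean(0);b=P-P.mean(0);th=np.arctan2((a[:,0]*b[:,1]-a[:,1]*b[:,0]).sum(),(a*b).sum())
Rm=np.array([[np.cos(th),-np.sin(th)],[np.sin(th),np.cos(th)]]);t=P.mean(0)-Rm@M.mean(0)
print('yaw',th,t,'res',(P-(M@Rm.T+t))*1000)
mid=Rm@[-.091,0]+t;print('keymid',mid,Rm@M[0]+t,Rm@M[1]+t)
for U,V in((314,439),(401,380),(300,230)):print(pt(c,175+U/4,125+V/4))
for n,p,z in(('jar',(445,110),.063),('dish',(337,590),.015),('loupe',(518,472),.013)):print(n,f(*p,z))
o=ctrl.get_obs();r=R.from_quat(np.r_[o['eef_rot'][1:],o['eef_rot'][0]]);print(r.as_matrix())
```

```text
[[0.43785897 0.21419668]
 [0.47287717 0.16135143]
 [0.3766603  0.27002036]
 [0.49847205 0.08298371]
 [0.67601281 0.19535494]
 [0.55836924 0.38352026]] 0.0633947470343946 [np.float64(0.22320575516925464), np.float64(0.21011428823275957), np.float64(0.22191484266594863), np.float64(0.2142437126387203)]
yaw 0.5648060647792839 [0.53181307 0.23592471] res [[ 0.04097903 -0.05026223]
 [ 0.80305001  1.16481028]
 [ 3.54083747 -1.49000493]
 [ 2.24462821  5.7526085 ]
 [-6.04694369  0.36839223]
 [-0.58255102 -5.74554385]]
keymid [0.45494606 0.18721678] [0.437818   0.21424694] [0.47207412 0.16018662]
[0.43700128 0.21327896 0.08257002]
[0.47198586 0.16043582 0.08366279]
[0.5647851  0.22051674 0.07934975]
jar [0.64443764 0.12907127]
dish [0.34410812 0.1992921 ]
loupe [0.41776278 0.08182292]
[[-9.73028453e-01  2.30684213e-01 -6.50437590e-04]
 [ 2.30684921e-01  9.73027497e-01 -1.39892383e-03]
 [ 3.10184018e-04 -1.51123883e-03 -9.99998810e-01]]
```

```bash
cat >> h.py <<'E'
TH=.572; KM=np.array([.4551,.1873])
mx=np.array([np.cos(TH),np.sin(TH),0]); my=np.array([-mx[1],mx[0],0]); mz=np.array([0,0,1.])
OR=np.r_[KM,0]+.091*mx
def W(x,y,z): return OR+x*mx+y*my+z*mz
def pose():
    o=ctrl.get_obs(); return np.array(o['eef_pos']),R.from_quat(np.r_[o['eef_rot'][1:],o['eef_rot'][0]]),o
def tool(t,yaw=0): # down, tilted so fingers point to +mx by t
    z=np.sin(t)*mx-np.cos(t)*mz; y=my; return R.from_matrix(np.c_[np.cross(y,z),y,z])
def rows(p,r,n):
    p0,r0,o=pose(); rv=(r0.inv()*r).as_rotvec()/n; q=r0; out=[]
    for i in range(n):
        out.append(np.r_[q.inv().apply((p-p0)/n)*1000,rv].round(3)); q=q*R.from_rotvec(rv)
    for x in out: print([round(float(v),1) for v in x[:3]]+[round(float(v),3) for v in x[3:]])
def st():
    p,r,o=pose(); d=p-OR; print('t',round(o['time_s'],2),'mach',(np.array([d@mx,d@my,d[2]])*1000).round(1),'rot err',(r.inv()*tool(0)).as_rotvec().round(3),'F',np.round(o['wrist_force'],1),'op',round(o['opening'],3),'q',np.round(o['q'],2))
E
python3 -c "
from h import *
st(); print(OR); rows(W(-.097,0,.16),tool(.22),20)"
```

```text
t 0.1 mach [-161.1  487.2  230.5] rot err [-0.001 -0.001 -0.805] F [ 0.7  0.1 -0.3] op 0.997 q [ 1.13  0.18  1.61 -0.    1.35 -0.21]
[0.53161462 0.23655964 0.        ]
[-19.8, -14.6, 3.5, -0.004, -0.01, -0.04]
[-19.1, -15.4, 3.7, -0.004, -0.01, -0.04]
[-18.5, -16.1, 3.8, -0.004, -0.01, -0.04]
[-17.8, -16.9, 3.9, -0.004, -0.01, -0.04]
[-17.0, -17.6, 4.0, -0.004, -0.01, -0.04]
[-16.3, -18.3, 4.1, -0.004, -0.01, -0.04]
[-15.5, -18.9, 4.2, -0.004, -0.01, -0.04]
[-14.7, -19.6, 4.3, -0.004, -0.01, -0.04]
[-13.8, -20.2, 4.3, -0.004, -0.01, -0.04]
[-13.0, -20.7, 4.4, -0.004, -0.01, -0.04]
[-12.1, -21.2, 4.4, -0.004, -0.01, -0.04]
[-11.2, -21.7, 4.4, -0.004, -0.01, -0.04]
[-10.2, -22.2, 4.5, -0.004, -0.01, -0.04]
[-9.3, -22.6, 4.5, -0.004, -0.01, -0.04]
[-8.3, -23.0, 4.4, -0.004, -0.01, -0.04]
[-7.4, -23.3, 4.4, -0.004, -0.01, -0.04]
[-6.4, -23.6, 4.4, -0.004, -0.01, -0.04]
[-5.4, -23.8, 4.3, -0.004, -0.01, -0.04]
[-4.4, -24.1, 4.3, -0.004, -0.01, -0.04]
[-3.4, -24.2, 4.2, -0.004, -0.01, -0.04]
```

Request:
jog_arm(series=[[[-20,-15,3,-0.004,-0.01,-0.04,50],[-19,-15,3,-0.004,-0.01,-0.04,50],[-18,-16,3,-0.004,-0.01,-0.04,50],[-18,-17,4,-0.004,-0.01,-0.04,50],[-17,-18,4,-0.004,-0.01,-0.04,50],[-16,-18,4,-0.004,-0.01,-0.04,50],[-16,-19,4,-0.004,-0.01,-0.04,50],[-15,-20,4,-0.004,-0.01,-0.04,50],[-14,-20,4,-0.004,-0.01,-0.04,50],[-13,-21,4,-0.004,-0.01,-0.04,50]]])

```text
time_s: 1.1
eef_pos: [0.2921, 0.3703, 0.1987]
eef_rot: [0.052, -0.085, 0.995, 0.014]
wrist_force: [-0.1, 1.5, -0.3]
opening: 0.586
grasp_force: 0.0
```

Request:
jog_arm(series=[[[-12,-21,4,-0.004,-0.01,-0.04,50],[-11,-22,4,-0.004,-0.01,-0.04,50],[-10,-22,4,-0.004,-0.01,-0.04,50],[-9,-23,4,-0.004,-0.01,-0.04,50],[-8,-23,4,-0.004,-0.01,-0.04,50],[-7,-23,4,-0.004,-0.01,-0.04,50],[-6,-24,4,-0.004,-0.01,-0.04,50],[-5,-24,4,-0.004,-0.01,-0.04,50],[-4,-24,4,-0.004,-0.01,-0.04,50],[-3,-24,4,-0.004,-0.01,-0.04,50]]])

```text
time_s: 2.1
eef_pos: [0.4472, 0.1807, 0.1672]
eef_rot: [0.101, -0.28, 0.954, 0.027]
wrist_force: [0.6, -0.7, -0.0]
opening: 0.584
grasp_force: 0.0
```

```bash
python3 -c "
from h import *
st(); c=snap('wrist','w1'); print(c['xyz'],c['z_map'][192,256]); rows(W(-.097,0,.115),tool(.22),10)"
```

```text
t 2.1 mach [-101.2   -1.3  167.2] rot err [-0.004  0.21  -0.   ] F [ 0.6 -0.7 -0. ] op 0.584 q [ 0.07 -0.11  2.06  0.11  1.01 -2.12]
[0.36716607 0.13065491 0.29279774] 0.24521539
[0.7, 0.5, 5.2, -0.001, -0.001, 0.0]
[0.7, 0.5, 5.2, -0.001, -0.001, 0.0]
[0.7, 0.4, 5.2, -0.001, -0.001, 0.0]
[0.7, 0.4, 5.2, -0.001, -0.001, 0.0]
[0.7, 0.4, 5.2, -0.001, -0.001, 0.0]
[0.7, 0.4, 5.2, -0.001, -0.001, 0.0]
[0.7, 0.4, 5.2, -0.001, -0.001, 0.0]
[0.7, 0.4, 5.2, -0.001, -0.001, 0.0]
[0.7, 0.4, 5.2, -0.001, -0.001, 0.0]
[0.8, 0.4, 5.2, -0.001, -0.001, 0.0]
```

View pics/w1.png

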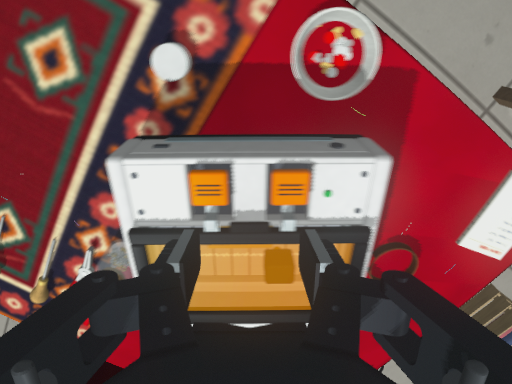

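The wrist view shows the keys at (209,188) and (291,188), with the machine edges square in the frame. The finger tips are at about (190,245) and (311,245).

Run:
```python
from h import *
c=pickle.load(open('w1.pkl','rb'))
def m(p): d=p-OR; return (np.array([d@mx,d@my,d[2]])*1000).round(1)
for u,v in((209,188),(291,188)): print('key',m(pt(c,u,v,.084)),m(pt(c,u,v)))
for u,v in((122,160),(380,160)): print('deck side',m(pt(c,u,v)),m(pt(c,u,v,.075)))
for v in (232,236,240,250):
  for u in (176,182,188,194,198,302,306,312,318,324): print(v,u,m(pt(c,u,v)))
```

```text
key [-91.6 -32.   84. ] [-91.2 -32.2  83.1]
key [-91.7  31.2  84. ] [-90.9  31.4  82.4]
deck side [-111.2 -100.7   74.1] [-111.5 -100.3   75. ]
deck side [-110.4  102.2   71.7] [-111.6  100.7   75. ]
232 176 [-50.5 -62.4  84.1]
232 182 [-113.7  -32.4  175. ]
232 188 [-114.4  -29.3  176. ]
232 194 [-114.9  -26.3  176.7]
232 198 [-111.   -25.6  171. ]
232 302 [-113.6   24.3  174.7]
232 306 [-114.6   25.9  176.2]
232 312 [-114.3   28.8  175.6]
232 318 [-49.7  56.8  82.7]
232 324 [-49.7  61.9  82.6]
236 176 [-47.1 -62.6  85. ]
236 182 [-115.3  -31.1  180.5]
236 188 [-115.4  -28.3  180.5]
236 194 [-114.7  -25.8  179.5]
236 198 [-109.1  -25.6  171.7]
236 302 [-112.4   24.2  176.2]
236 306 [-115.7   25.   180.8]
236 312 [-115.3   27.9  180.3]
236 318 [-115.2   30.7  180.2]
236 324 [-46.2  62.1  83.6]
240 176 [-110.7  -35.1  177.3]
240 182 [-116.3  -30.1  184.9]
240 188 [-116.3  -27.5  184.9]
240 194 [-114.   -25.5  181.7]
240 198 [-107.5  -25.6  172.8]
240 302 [-111.1   24.1  177.6]
240 306 [-115.6   24.6  183.7]
240 312 [-116.4   27.   184.8]
240 318 [-116.2   29.7  184.5]
240 324 [-110.4   34.7  176.6]
250 176 [-118.6  -30.4  194.8]
250 182 [-118.4  -28.   194.5]
250 188 [-118.   -25.6  194. ]
250 194 [-109.8  -25.6  183.6]
250 198 [-102.9  -25.7  174.7]
250 302 [-106.7   24.2  179.5]
250 306 [-112.8   24.3  187.2]
250 312 [-118.1   25.2  194. ]
250 318 [-118.3   27.6  194.3]
250 324 [-117.8   30.2  193.7]
```

Request:
jog_arm(series=[[[0.9,0,9.9,0,-0.004,0,56],[0.9,0,9.9,0,-0.004,0,56],[0.9,0,9.9,0,-0.004,0,56],[0.9,0,9.9,0,-0.004,0,56],[0.9,0,9.9,0,-0.004,0,56],[0.9,0,9.9,0,-0.004,0,56],[0.9,0,9.9,0,-0.004,0,56],[0.7,0,9,0,-0.002,0,56],[0,0,0,0,0,0,56],[0,0,0,0,0,0,56]]])

```text
time_s: 3.15
eef_pos: [0.456, 0.1869, 0.0895]
eef_rot: [0.115, -0.279, 0.953, 0.032]
wrist_force: [-0.5, 0.2, 0.1]
opening: 0.655
grasp_force: 0.0
```

```bash
python3 -c "
from h import *
st(); c=snap('wrist','w2');f=c['frame']
cv2.imwrite('pics/w2c.png',cv2.resize(f[100:300,130:370],None,fx=3,fy=3))"
```

```text
t 3.15 mach [-90.4  -0.8  89.5] rot err [-0.004  0.239 -0.002] F [-0.5  0.2  0.1] op 0.655 q [ 0.07  0.04  2.11  0.15  0.79 -2.16]
```

View pics/w2c.png

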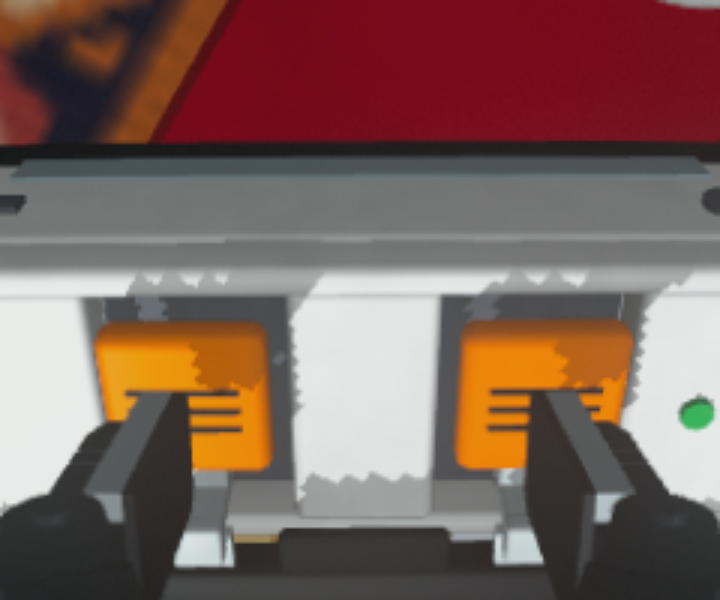

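The view shows both fingertips over the orange caps, at about (155,400) and (560,400), clear of the hooks. Next I press.

Request:
jog_arm(series=[[[0.5,0,1.9,0,0,0,56],[0.5,0,1.9,0,0,0,56],[0.5,0,1.9,0,0,0,56],[0.5,0,1.9,0,0,0,56],[0.4,0,1.5,0,0,0,56],[0.4,0,1.5,0,0,0,56],[0.4,0,1.5,0,0,0,56],[0.4,0,1.5,0,0,0,56],[0.4,0,1.5,0,0,0,56],[0,0,0,0,0,0,56]]])

```text
time_s: 4.2
eef_pos: [0.4546, 0.1862, 0.0736]
eef_rot: [0.114, -0.28, 0.953, 0.031]
wrist_force: [-8.2, -5.8, 8.6]
opening: 0.658
grasp_force: 5.3
```

```bash
python3 -c "
from h import *
st()"
```

```text
t 4.2 mach [-92.   -0.7  73.6] rot err [-0.004  0.237 -0.001] F [-8.2 -5.8  8.6] op 0.658 q [ 0.07  0.07  2.12  0.16  0.75 -2.17]
```

Request:
jog_arm(series=[[[0.8,0,0.9,0,0,0,56],[0.8,0,0.9,0,0,0,56],[0.8,0,0.9,0,0,0,56],[0.7,0,0.9,0,0,0,56],[0.7,0,0.9,0,0,0,56],[0.7,0,0.9,0,0,0,56],[0,0,0,0,0,0,56],[0,0,0,0,0,0,56],[0,0,0,0,0,0,56],[0,0,0,0,0,0,56]]])

```text
time_s: 5.2
eef_pos: [0.4532, 0.1851, 0.0688]
eef_rot: [0.115, -0.28, 0.953, 0.031]
wrist_force: [-10.5, -4.4, 19.2]
opening: 0.656
grasp_force: 10.5
```

```bash
python3 -c "
from h import *
st(); c=snap('wrist','w3'); b=snap('scene','s3')['frame']
cv2.imwrite('pics/c3.png',np.hstack([c['frame'][80:330,100:400],cv2.resize(b[140:265,175:325],None,fx=2,fy=2)]))"
```

```text
t 5.2 mach [-93.8  -0.9  68.8] rot err [-0.005  0.24  -0.001] F [-10.5  -4.4  19.2] op 0.656 q [ 0.07  0.07  2.13  0.16  0.74 -2.18]
```

View pics/c3.png

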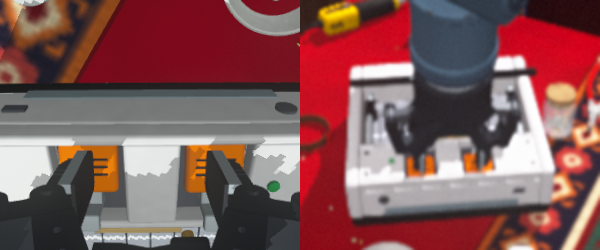

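The keys are fully down and the hood is rising. The hood's front edge has left the lower wrist view, and in the scene crop the frame stands off the machine. I keep holding.

Request:
jog_arm(series=[[[0,0,0,0,0,0,56],[0,0,0,0,0,0,56],[0,0,0,0,0,0,56],[0,0,0,0,0,0,56],[0,0,0,0,0,0,56],[0,0,0,0,0,0,56],[0,0,0,0,0,0,56],[0,0,0,0,0,0,56],[0,0,0,0,0,0,56],[0,0,0,0,0,0,56]]])

```text
time_s: 6.3
eef_pos: [0.4532, 0.185, 0.0688]
eef_rot: [0.115, -0.28, 0.953, 0.031]
wrist_force: [-10.6, -3.7, 18.2]
opening: 0.658
grasp_force: 10.5
```

Request:
jog_arm(series=[[[0,0,0,0,0,0,56],[0,0,0,0,0,0,56],[0,0,0,0,0,0,56],[0,0,0,0,0,0,56],[0,0,0,0,0,0,56],[0,0,0,0,0,0,56],[0,0,0,0,0,0,56],[0,0,0,0,0,0,56],[0,0,0,0,0,0,56],[0,0,0,0,0,0,56]]])

```text
time_s: 7.3
eef_pos: [0.4532, 0.1851, 0.0688]
eef_rot: [0.115, -0.28, 0.953, 0.031]
wrist_force: [-11.2, -4.8, 18.5]
opening: 0.656
grasp_force: 10.5
```

Run:
```python
from h import *
st(); a=snap('top','t4'); b=snap('scene','s4'); c=snap('wrist','w4')
cv2.imwrite('pics/c4.png',np.hstack([cv2.resize(a['frame'][125:275,175:325],None,fx=2.6,fy=2.6),cv2.resize(b['frame'][115:265,175:325],None,fx=2.6,fy=2.6)]))
def m(p): d=p-OR; return (np.array([d@mx,d@my,d[2]])*1000).round(0)
# hood points from depth: points within machine y extents, above 95mm, outside gripper
for n,k in(('scene',b),('top',a)):
  pts=[]
  for v in range(110,270):
    for u in range(170,330):
      if k['z_map'][v,u]>0:
        d=m(pt(k,u,v)); 
        if 60<abs(d[1])<105 and 92<d[2]<230 and -60<d[0]<70: pts.append(d)
  pts=np.array(pts); print(n,len(pts))
  if len(pts)>5:
    ang=np.arctan2(pts[:,2]-84,60-pts[:,0]); print(np.percentile(ang,[10,25,50,75,90]),pts[pts[:,2].argmax()])
```

```text
t 7.3 mach [-93.8  -0.9  68.8] rot err [-0.005  0.24  -0.001] F [-11.2  -4.8  18.5] op 0.656 q [ 0.07  0.07  2.13  0.16  0.74 -2.18]
scene 370
[0.70862627 0.74439516 0.77188547 0.79506037 0.82485136] [-12. -97. 166.]
top 957
[0.74194727 0.76815849 0.79366244 0.81764505 0.83998895] [-11. -97. 162.]
```

View pics/c4.png

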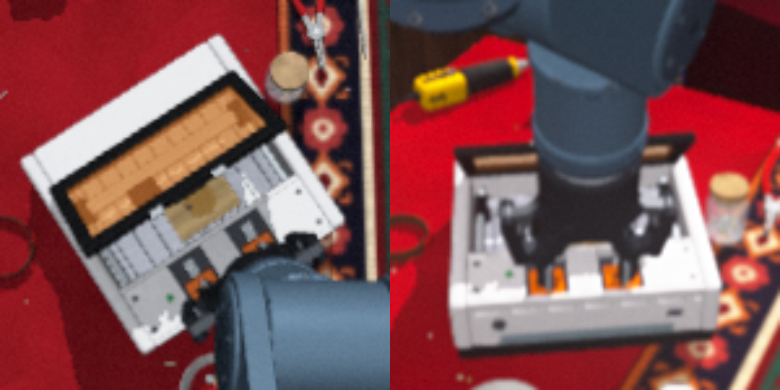

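The hood stands ajar at about 0.78 rad. The top view shows its front edge near (180,190), well clear of the gripper. I now release the keys by backing out along the tool.

Request:
jog_arm(series=[[[0,0,-4,0,0,0,56],[0,0,-10,0,0,0,56],[0,0,-14,0,0,0,56],[0,0,-14,0,0,0,0],[0,0,-14,0,0,0,0],[0,0,-14,0,0,0,0],[0,0,-10,0,0.06,0,0],[0,0,-4,0,0.06,0,0],[0,0,0,0,0.06,0,0],[0,0,0,0,0.06,0,0]]])

```text
time_s: 8.45
eef_pos: [0.4363, 0.1745, 0.1499]
eef_rot: [-0.001, -0.281, 0.96, -0.003]
wrist_force: [-0.3, -0.4, 0.2]
opening: 0.004
grasp_force: 0.0
```

Run:
```python
from h import *
st(); a=snap('top','t5')
def m(p): d=p-OR; return (np.array([d@mx,d@my,d[2]])*1000)
pts=np.array([m(pt(a,u,v)) for v in range(125,275) for u in range(175,325) if a['z_map'][v,u]>0])
s=pts[(abs(pts[:,1])>40)&(abs(pts[:,1])<105)&(pts[:,2]>92)&(pts[:,2]<200)&(pts[:,0]>-60)&(pts[:,0]<70)]
print(len(s),np.median(np.arctan2(s[:,2]-84,60-s[:,0])))
l=pts[(abs(pts[:,1])<14)&(pts[:,0]>-60)&(pts[:,0]<20)&(pts[:,2]>140)&(pts[:,2]<185)];print(l[l[:,0].argsort()][:6].round(0))
for t in (.8,.9,1.,1.1,1.2,1.3,1.4,1.5,1.6): print(t,60-120*np.cos(t),79+120*np.sin(t))
```

```text
t 8.45 mach [-113.7   -0.6  149.9] rot err [-0.005 -0.003 -0.002] F [-0.3 -0.4  0.2] op 0.004 q [ 0.13  0.04  1.94 -0.01  1.16 -2.01]
1413 0.7986016820901105
[[-21.   4. 166.]
 [-20.   6. 170.]
 [-20.  -2. 166.]
 [-20. -10. 165.]
 [-19.  -5. 166.]
 [-19.   3. 165.]]
0.8 -23.60480512165985 165.08273090794273
0.9 -14.593196192479724 172.999229155298
1.0 -4.836276704176768 179.9765181769476
1.1 5.568465428930722 185.94488320737224
1.2 16.517069462799164 190.84469031606716
1.3 27.90014056504952 194.62698225006315
1.4 39.60394285197108 197.25396759861522
1.5 51.51153579987565 198.69939839248653
1.6 63.50394267615466 198.9488323649806
```

Request:
jog_arm(series=[[[-15,0,0,0,0,0,0],[-20,0,0,0,0,0,0],[-20,0,0,0,0,0,0],[-15,0,0,0,0,0,0],[-6,0,0,0,0,0,0],[-4,0,0,0,0,0,0],[-4,0,-3,0,0,0,0],[-4,0,-4,0,0,0,0],[-4,0,-3,0,0,0,0],[-4,0,-3,0,0,0,0]]])

```text
time_s: 9.5
eef_pos: [0.5174, 0.2266, 0.1628]
eef_rot: [0.001, -0.281, 0.96, -0.002]
wrist_force: [-0.2, -0.4, -0.2]
opening: 0.0
grasp_force: 0.2
```

```bash
cat >> h.py <<'E'
def hood(f):
    st(); a=snap('top',f)
    pts=np.array([(lambda d:np.array([d@mx,d@my,d[2]])*1000)(pt(a,u,v)-OR) for v in range(110,275) for u in range(175,325) if a['z_map'][v,u]>0])
    s=pts[(abs(pts[:,1])>60)&(abs(pts[:,1])<105)&(pts[:,2]>100)&(pts[:,2]<230)&(pts[:,0]>-60)&(pts[:,0]<90)]
    print(len(s),'hood',np.median(np.arctan2(s[:,2]-84,60-s[:,0])),'top',s[s[:,2].argsort()][-5:].mean(0).round(0))
E
python3 -c "
from h import *
hood('t6')"
```

```text
t 9.5 mach [-17.3  -0.7 162.8] rot err [-0.004 -0.    -0.002] F [-0.2 -0.4 -0.2] op 0.0 q [ 0.21  0.23  1.7  -0.    1.22 -1.93]
223 hood 0.9688581725146307 top [  0.  94. 171.]
```

Request:
jog_arm(series=[[[-4,0,-3,0,0,0,0],[-4,0,-3,0,0,0,0],[-4,0,-2,0,0,0,0],[-4,0,-2,0,0,0,0],[-4,0,-2,0,0,0,0],[-4,0,-2,0,0,0,0],[-4,0,-1,0,0,0,0],[-4,0,-1,0,0,0,0],[-4,0,-1,0,0,0,0],[-4,0,-1,0,0,0,0]]])

```text
time_s: 10.55
eef_pos: [0.5511, 0.2484, 0.1803]
eef_rot: [0.0, -0.281, 0.96, -0.002]
wrist_force: [-0.9, -1.0, 0.7]
opening: 0.0
grasp_force: 0.6
```

```bash
python3 -c "
from h import *
hood('t7')"
```

```text
t 10.55 mach [ 22.8  -0.6 180.3] rot err [-0.004 -0.    -0.002] F [-0.9 -1.   0.7] op 0.0 q [ 0.23  0.29  1.58 -0.    1.27 -1.91]
32 hood 1.3858641316571647 top [ 39.  98. 186.]
```

Request:
jog_arm(series=[[[-4,0,0,0,0,0,0],[-4,0,0,0,0,0,0],[-4,0,0,0,0,0,0],[-4,0,0,0,0,0,0],[-4,0,0,0,0,0,0],[-3,0,0,0,0,0,0],[-3,0,0,0,0,0,0],[-3,0,0,0,0,0,0],[0,0,0,0,0,0,0],[0,0,0,0,0,0,0]]])

```text
time_s: 11.6
eef_pos: [0.5752, 0.2639, 0.1801]
eef_rot: [0.0, -0.281, 0.96, -0.002]
wrist_force: [-0.3, -0.2, -0.3]
opening: 0.001
grasp_force: 0.3
```

Run:
```python
from h import *
hood('t8'); a=pickle.load(open('t8.pkl','rb')); b=snap('scene','s8')
cv2.imwrite('pics/c8.png',np.hstack([cv2.resize(a['frame'][125:275,175:325],None,fx=2.6,fy=2.6),cv2.resize(b['frame'][105:255,175:325],None,fx=2.6,fy=2.6)]))
```

```text
t 11.6 mach [ 51.5  -0.6 180.1] rot err [-0.004 -0.001 -0.002] F [-0.3 -0.2 -0.3] op 0.001 q [ 0.25  0.35  1.5  -0.    1.29 -1.89]
38 hood 1.6367172314315215 top [ 67.  99. 189.]
```

View pics/c8.png

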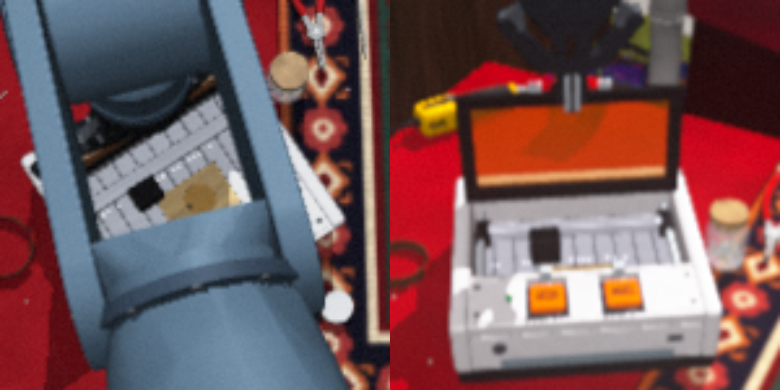

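The scene crop shows the hood standing upright and the keys up. I back away towards the robot and up.

Request:
jog_arm(series=[[[5,0,0,0,0,0,0],[15,0,0,0,0,0,0],[20,0,0,0,0,0,0],[20,0,0,0,0,0,0],[20,0,0,0,0,0,0],[20,0,-10,0,0,0,0],[20,0,-10,0,0,0,0],[15,0,-10,0,0,0,0],[5,0,0,0,0,0,0],[0,0,0,0,0,0,0]]])

```text
time_s: 12.7
eef_pos: [0.4572, 0.1883, 0.2105]
eef_rot: [0.001, -0.281, 0.96, -0.002]
wrist_force: [-0.4, -0.4, 0.8]
opening: 0.001
grasp_force: 0.0
```

Run:
```python
from h import *
hood('t9'); a=pickle.load(open('t9.pkl','rb')); b=snap('scene','s9')
cv2.imwrite('pics/c9.png',np.hstack([cv2.resize(a['frame'][125:275,175:325],None,fx=2.6,fy=2.6),cv2.resize(b['frame'][105:255,175:325],None,fx=2.6,fy=2.6)]))
```

```text
t 12.7 mach [-88.7  -0.3 210.5] rot err [-0.005  0.001 -0.003] F [-0.4 -0.4  0.8] op 0.001 q [ 0.15  0.02  1.83 -0.    1.29 -1.99]
443 hood 1.6166276821482886 top [ 66. -91. 191.]
```

View pics/c9.png

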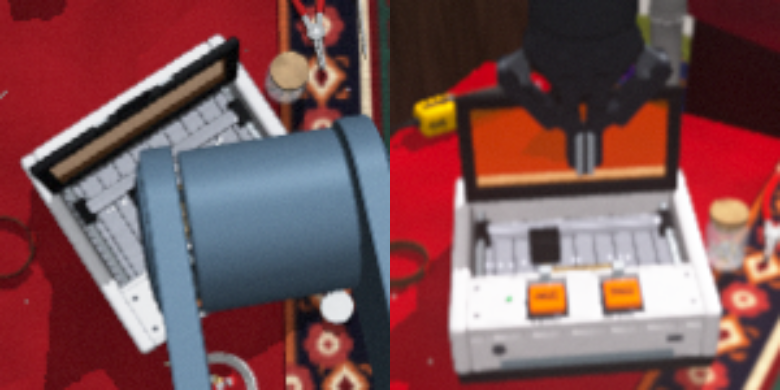

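The hood stays upright at about 1.6 rad, the keys are up, nothing around it has moved, and the robot is touching nothing.

```bash
python3 -c "
from h import *
print(ctrl.hand_in())"
```

```text
the job is handed in; nothing more can be done
None
```

The hood was released with both keys held down together, then pushed upright. It stands open by itself at about 1.6 rad, the machine and the things round it look unmoved in the pictures, and the job is handed in at about 13 s; no verdict was returned.

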